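Tip a drained tube rack onto its base and slide it home

TASK

The purple tube rack has been left standing on its end on the black instrument deck: push it over, away from the robot, so that it lies flat with its tube holes facing up, then push it along the deck until its end sits flush against the aluminium stop rail. Only push with the fingers: do not pinch or lift the rack. Leave the white rack standing where it is and do not disturb anything else.

Things in the scene. Friction and masses are not known exactly. Their poses are not given: they have to be found in the camera images.
- purple_rack: Purple tube rack, block 124 x 84 x 44 mm, standing on an 84 x 44 mm end. Origin at its centre; own z along the 124 mm length (up at start), y along the 84 mm width, x along the 44 mm thickness: holes face at x = -22 mm, facing the robot at start, plain underside at x = +22 mm. About 0.2 kg. Centre starts 180-210 mm short of the rail's face, yaw within 0.25 rad of the deck's.
- purple_rack_top: holes half of the purple rack (22 x 84 x 124 mm, lighter purple, dark holes), fixed to it, same axes; origin at this half's centre. Pushed near its upper edge the rack tips about its far lower edge, and past 20 degrees of lean falls by itself
- purple_rack_base: underside half of the purple rack (22 x 84 x 124 mm, darker purple), fixed to it, same axes; origin at this half's centre. Once tipped it lies on the deck, the rack's long axis about towards the rail and its top 44 mm above the deck; it slides when pushed at its near end
- white_rack: White tube rack, block 124 x 84 x 44 mm, standing on an 84 x 44 mm end. Origin at its centre; own z along the 124 mm length (up at start), y along the 84 mm width, x along the 44 mm thickness: holes face at x = -22 mm, facing the robot at start, plain underside at x = +22 mm. Light grey underside. Yaw within 0.25 rad of the deck's. It must stay standing.
- deck: fixed black plate 300 (x) x 420 (y) x 12 mm, top at z = 12 mm, with an aluminium stop rail across its far side, near face at x = +120 mm, 14 mm above the top. Origin: centre of the underside; x points away from the robot to the rail, yaw within 0.25 rad of the robot's. The racks stand about 115 mm either side of the middle, purple on either side
- vial: small jar with red cap, 24 mm diameter, 50 mm tall, standing on the deck's middle line near the robot's side; origin at the centre of its underside
- amber_bottle: amber bottle, 60 mm diameter, 130 mm tall, left of the deck; origin under its centre
- jar: jar with blue cap, 66 mm diameter, 70 mm tall, right of the deck; origin under its centre
- beaker: clear open beaker, 68 mm diameter, 90 mm tall, left of the deck; origin under its centre
- tip_box: closed orange tip box with a white panel on its lid, 120 x 85 x 60 mm, right of the deck; origin under its centre
- timer: grey bench timer 60 x 60 x 22 mm, lying on the table left of the deck; origin under its centre
There are look-alikes about, which are no part of the job. Of the things like the purple_rack, leave any that is yellow; of the rest the smaller one is meant.

How it is judged (in metres and radians):
On the way:
1. the purple rack lies flat on the deck, holes up, still short of the rail (angle between purple_rack's own x axis and vertical above 3.04 rad and height (world z) of purple_rack below 0.042 m and x of purple_rack in the frame of deck below 0.051 m), for 0.1 s.
At the end, for the whole second after the job is handed in: The purple rack lies at rest flat on the deck (within 0.1 rad), holes up, its end against the rail (gap at the middle of its end at most 6 mm, square to the rail within 0.08 rad), its centre within 170 mm of the deck's middle line; the white rack stands upright within 15 mm of where it was (angle between purple_rack's own x axis and vertical above 3.04 rad and height (world z) of purple_rack between 0.028 and 0.04 m and x of purple_rack in the frame of deck between 0.052 and 0.066 m and y of purple_rack in the frame of deck between -0.17 and 0.17 m and angle between the y axis of purple_rack and the y axis of deck, either way round below 0.08 rad and linear speed of purple_rack below 0.01 m/s and angle between white_rack's own z axis and vertical below 0.08 rad and distance of white_rack from where it was at the start of the episode below 0.015 m); the robot touches nothing.
It fails at once if the purple rack is lifted off the deck (its centre higher than 95 mm, or higher than 60 mm while lying flat) (height (world z) of purple_rack above 0.095 m or (angle between purple_rack's own x axis and vertical above 3 rad and height (world z) of purple_rack above 0.06 m)).
It fails at once if the purple rack is pinched between the fingers across its thickness (more than 2 N on its holes half and its underside half at once, before it lies flat) (angle between purple_rack's own x axis and vertical below 2.6 rad and contact force between the fingers and purple_rack_top above 2 N and contact force between the fingers and purple_rack_base above 2 N).
It fails at once if the white rack is tipped by more than 0.2 rad or moved by more than 20 mm (angle between white_rack's own z axis and vertical above 0.2 rad or distance of white_rack from where it was at the start of the episode above 0.02 m).
It fails at once if another thing is moved by more than 20 mm (distance of any of vial, amber_bottle, jar, beaker, tip_box, timer from where it was at the start of the episode above 0.02 m).
It also fails if it takes over 54 s, if anything falls off the work surface, if the arm or the gripper's body presses on something with over 40 N, if the wrist force passes 120 N, or if a joint passes its speed limit or range.

ROBOT

A 6-joint arm with a two-finger parallel gripper is mounted at the origin on the work surface. World frame = base frame: x ahead of the robot, y to its left, z up, the work surface at z = 0. Lengths are in m, angles in degrees, forces in N, time in s.
With the tool pointing down it reaches from about 0.15 to 0.775 m from the base axis. Payload 6.1 kg.
Tool frame: the origin (TCP) lies at the very end of the fingers, on their centre line; the grasp point (between the pads) lies 19 mm behind it; z points along the fingers, y is the line along which they close (so a half turn about z gives the same grasp; the last joint's range is limited). The gripper opens to 85 mm and grips with 20 to 120 N. Pads are 22 mm wide; open, the fingers measure 114 mm over their backs; the gripper's body (76 mm by 85 mm) begins 54 mm behind the grasp point. The pads swing forward as they close: fully open they stand 13 mm farther back than shut.
Start: joints at [-68.755, 7.208, -2.269, 80.523, 0, 90], TCP at [0.19, -0.489, 0.231] pointing down, gripper open.
Joint ranges: [-155.77, 155.77], [-54.66, 111.73], [-72.52, 77.12], [-102.08, 115.82], [-83.92, 84.16], [-180, 180]. Speed limits (degrees/s): [136.94, 136.94, 172.46, 180, 180, 180].

INTERFACE

Orientations are given as a 3x3 rotation matrix whose columns are the frame's x, y, z axes.
In Python, from workcell import bot, snapshot, search_frame, outline_of gives the robot as it stands. The module is installed in compiled form; this text tells all that it offers.
- The arm moves only by the tool arm_command, never from a script. Its argument "targets" is one flat list of numbers, 6 for each row, row after row: the shift along the tool's x, y, z in m, then the turn, a rotation vector about the tool's x, y, z in degrees. A call has exactly 8 rows; each row is the pose to reach, as a shift and turn from the pose commanded when the call began, along the tool's axes at that moment; what a row does not reach only later rows make up. A row lasts 1/8 s, in which the tool goes at most 62.5 mm and 10.7 degrees, less where a joint would pass 70% of its speed; a pose out of reach is approached as far as the arm can. A call with a gripper value outside its range is refused whole. "claw" is the closure, from -1 (fully open) to 1 (shut), set as the call begins (left out, the last holds). The fingers move at their own pace and stop on an object; "squeeze" is the grip in N (left out, the last holds). Time passes only in rows, so rows that repeat a pose let the fingers close, or fill a call up. It gives the time, the measured TCP pose, the force, the opening and the grip force at its end, in the units of the state.
- bot.sense(): the state, without advancing time (a new reading comes with each control period).
- snapshot(name): name is "scene" or "top" or "wrist"; returns a dict with "pixels" (400x640x3 uint8, blue, green, red), "fx", "fy", "cx", "cy" (pixels), "rvec" (rotation vector, rad) and "tvec" (3), from world to camera coordinates, as OpenCV has them; the wrist camera has in their place "mount" (4x4, takes a point from camera to tool coordinates, whose origin is the TCP and whose axes are the flange's). Camera axes: x right, y down, z forward; pixel columns grow to the right and rows downward; lengths in m; the calibration is good to about 2 mm. A picture is of the moment at which its call begins: read the wrist's pose just before it. There is no depth.
- bot.close_job(): hands the job in; it is judged then, once.
Trained networks look in a picture, given as the dict that the camera call returned (one of the last four; its "shot" number tells which), for a name from the list of things; names that differ only in an ending like _2 or _b are one class to them, and where a whole thing is asked for, a point or a joint stands for the part that bears it (a point fixed in the world has none). Each returns a list of dicts, best first, with "score" (0 to 1); they miss things now and then, are a little off and sometimes report something else, mostly with a low value. They report only what shows in the picture. A call takes as long as a camera call. They do not tell look-alikes from the thing itself.
- search_frame(query, picture): "box" ([left, top, width, height] in pixels, round what is visible of it).
- outline_of(query, picture): "region" (400x640 bool, what is visible of it) and "box" ([left, top, width, height] in pixels, round what is visible of it).
The state is a dict: "clock": time; "q": joint angles; "qd": joint speeds; "tau": joint torques, N m; "eef_pos": TCP position; "eef_rot": TCP orientation; "contact_force": force on the tool from outside, world axes, zero at the start; "moment": the same for the moment, N m; "gripper_width": finger opening in m; "finger_force": force on a finger pad.
Only numpy, scipy, OpenCV 4.12 (cv2) and the standard library are available. Lean on these libraries where they do the work, as an engineer would, in place of code of your own. Each camera call takes 0.05 s, during which the arm holds its last target. There are 200 camera calls.

## Working session

There is one attempt and no reset: what is moved stays moved. The work goes in short steps, Python scripts to look and compute and a tool call to move; the robot and the scene stay as the last step left them, time stands still between calls to the robot, and variables do not carry over. Pictures are saved under pics/ and viewed, at most 10 in all, crops included, and the job is handed in when it is done.

Besides the shell and the picture viewer there is one more tool, called by a JSON object that holds its "method" and its "body". arm_command: Moves the arm, as the interface text tells. Its arguments: {"type":"object","properties":{"targets":{"type":"array","items":{"type":"number"}},"claw":{"type":"number"},"squeeze":{"type":"number"}},"required":["targets"]}

```bash
mkdir -p pics
cat > h.py <<'E'
import numpy as np,cv2
from workcell import bot,snapshot,search_frame,outline_of
def ray(s,u,v):
    R=cv2.Rodrigues(np.array(s["rvec"],float))[0];t=np.array(s["tvec"],float).ravel()
    d=R.T@np.array([(u-s["cx"])/s["fx"],(v-s["cy"])/s["fy"],1]);return -R.T@t,d
def atz(s,u,v,z):
    c,d=ray(s,u,v);return c+d*(z-c[2])/d[2]
def proj(s,P):
    K=np.array([[s["fx"],0,s["cx"]],[0,s["fy"],s["cy"]],[0,0,1]])
    return cv2.projectPoints(np.array(P,float).reshape(-1,3),np.array(s["rvec"],float),np.array(s["tvec"],float),K,None)[0].reshape(-1,2)
E
python3 - <<'E'
from h import *
a=snapshot("top");cv2.imwrite("pics/top.png",a["pixels"])
b=snapshot("scene");cv2.imwrite("pics/scene.png",b["pixels"])
np.set_printoptions(precision=3,suppress=True)
for n,s in(("top",a),("scene",b)):
    print(n,ray(s,320,200))
    for q in["purple_rack","purple_rack_top","purple_rack_base","white_rack","deck","vial"]:
        print(q,[(r["box"],round(r["score"],2)) for r in search_frame(q,s)[:3]])
st=bot.sense();print(st["eef_pos"],st["eef_rot"],st["clock"])
E
```

```text
top (array([0.298, 0.004, 1.754]), array([ 0.081, -0.003, -0.997]))
purple_rack [([242.1, 159.0, 32.1, 25.9], 0.94), ([213.7, 218.3, 44.5, 27.3], 0.74), ([182.8, 254.2, 48.2, 39.8], 0.72)]
purple_rack_top [([189.4, 260.8, 45.8, 33.5], 0.9), ([238.6, 161.8, 33.1, 17.7], 0.71), ([219.8, 215.2, 34.1, 24.3], 0.62)]
purple_rack_base [([213.3, 229.7, 43.0, 18.2], 0.81), ([241.5, 157.2, 29.1, 16.0], 0.77), ([186.9, 250.6, 38.9, 36.2], 0.66)]
white_rack [([308.9, 167.1, 27.1, 17.6], 0.7)]
deck [([230.0, 108.1, 123.0, 96.5], 0.66)]
vial []
scene (array([1.237, 0.001, 0.796]), array([-0.753, -0.011, -0.658]))
purple_rack [([390.0, 152.9, 46.3, 56.7], 0.83), ([414.1, 127.8, 39.3, 51.7], 0.7), ([388.9, 208.3, 37.4, 45.7], 0.58)]
purple_rack_top [([391.7, 161.2, 44.8, 50.2], 0.9), ([420.2, 127.0, 28.1, 29.9], 0.8), ([393.5, 208.9, 30.4, 7.2], 0.43)]
purple_rack_base [([389.3, 212.9, 35.2, 43.6], 0.65), ([427.5, 126.6, 29.4, 57.2], 0.6), ([400.8, 152.2, 38.4, 13.9], 0.53)]
white_rack [([304.5, 203.1, 33.3, 44.9], 0.71)]
deck [([275.6, 219.3, 176.0, 101.2], 0.68), ([452.1, 180.6, 27.0, 37.6], 0.61)]
vial [([386.8, 207.8, 38.8, 46.2], 0.45)]
[ 0.19  -0.489  0.231] [[ 0.932  0.362 -0.   ]
 [ 0.362 -0.932 -0.   ]
 [-0.     0.    -1.   ]] 0.7
```

View pics/top.png

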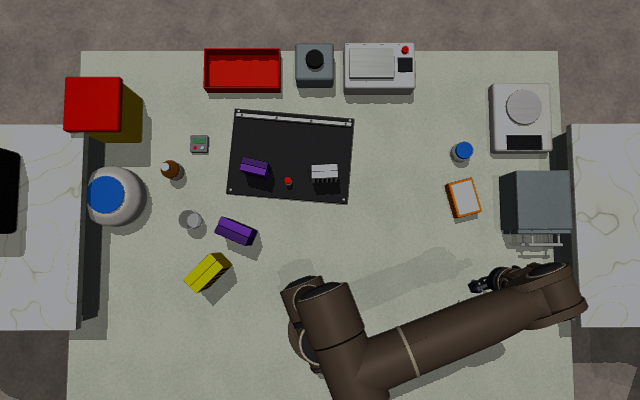

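View pics/scene.png

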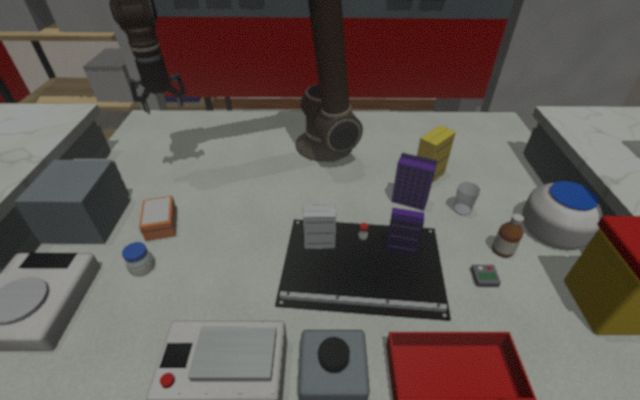

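The target is the smaller purple rack on the deck: top (255,167), scene (405,230). The larger purple look-alike (236,231) and the yellow one stand off the deck. The white rack is at (324,176) and the vial at (288,181). I'll fit the poses by silhouette next.

```bash
cat > fit.py <<'E'
from h import *
from scipy.optimize import minimize
def boxpts(c,sz,R):
    g=np.array([[i,j,k] for i in(-.5,.5) for j in(-.5,.5) for k in(-.5,.5)])
    return (g*sz)@R.T+c
def Rz(a): return np.array([[np.cos(a),-np.sin(a),0],[np.sin(a),np.cos(a),0],[0,0,1.]])
def sil(s,P,k=4):
    m=np.zeros((400*k,640*k),np.uint8)
    cv2.fillConvexPoly(m,cv2.convexHull(((proj(s,P)+.5)*k).astype(np.float32)).astype(np.int32),1);return m
def purple(s,box):
    x,y,w,h=[int(v) for v in box];m=np.zeros((400,640),np.uint8)
    hsv=cv2.cvtColor(s["pixels"],cv2.COLOR_BGR2HSV)
    r=cv2.inRange(hsv,(122,70,25),(155,255,255))
    m[y-6:y+h+6,x-6:x+w+6]=(r>0)[y-6:y+h+6,x-6:x+w+6]
    return cv2.morphologyEx(m,cv2.MORPH_CLOSE,np.ones((5,5)))
def fit(shots,masks,p0,sz,zc,k=4):
    M=[cv2.resize(m,None,fx=k,fy=k,interpolation=cv2.INTER_NEAREST) for m in masks]
    def cost(p):
        c=0
        for s,m in zip(shots,M):
            r=sil(s,boxpts([p[0],p[1],zc],sz,Rz(p[2])),k);c+=1-(r&m).sum()/max((r|m).sum(),1)
        return c
    best=None
    for a in(-.3,-.1,.1,.3):
        q=minimize(cost,[p0[0],p0[1],a],method="Nelder-Mead",options=dict(initial_simplex=[[p0[0],p0[1],a],[p0[0]+.02,p0[1],a],[p0[0],p0[1]+.02,a],[p0[0],p0[1],a+.15]],maxiter=150))
        if best is None or q.fun<best.fun:best=q
    return best.x,best.fun
E
python3 - <<'E'
from fit import *
np.set_printoptions(precision=4,suppress=True)
a=snapshot("top");b=snapshot("scene")
# deck: corners from dark mask
d=(a["pixels"].max(2)<60).astype(np.uint8);
dm=np.zeros_like(d);dm[100:212,218:362]=d[100:212,218:362]
dm=cv2.morphologyEx(dm,cv2.MORPH_OPEN,np.ones((3,3)))
# four corners from hull of deck
hull=cv2.convexHull(cv2.findNonZero(dm));e=cv2.approxPolyDP(hull,5,True).reshape(-1,2)
for u,v in e: print("deck",u,v,atz(a,u,v,.012))
def dcost(p):
    r=sil(a,boxpts([p[0],p[1],.006],[.3,.42,.012],Rz(p[2])));return r
lab=(np.abs(a["pixels"].astype(int)).max(2)<60)
# purple
ma=purple(a,[240,157,33,27]);mb=purple(b,[389,209,36,46])
print(ma.sum(),mb.sum())
p0=atz(a,254,163,.136)
for S,M in(([a,b],[ma,mb]),([a],[ma]),([b],[mb])): print("rack",fit(S,M,p0,[.044,.084,.124],.074))
# others
for n,(u,v),z in(("white",(324,170),.136),("vial cap",(288,181),.062),("bottle",(173,165),.13),("beaker",(190,218),.09),("bigpurple",(238,226),.15),("timer",(199,142),.02)): print(n,atz(a,u,v,z))
out=np.hstack([cv2.resize(a["pixels"][100:250,170:370],None,fx=3,fy=3,interpolation=cv2.INTER_CUBIC)])
cv2.imwrite("pics/crop1.png",out)
E
```

```text
deck 353 119 [ 0.7231 -0.1165  0.012 ]
deck 346 203 [ 0.4292 -0.0895  0.012 ]
deck 226 193 [0.4652 0.3224 0.012 ]
deck 240 110 [0.7559 0.2776 0.012 ]
492 1448
rack (array([ 0.5413,  0.2148, -0.243 ]), np.float64(0.2519404910272043))
rack (array([ 0.5422,  0.2144, -0.2218]), np.float64(0.07921261709949012))
rack (array([ 0.5363,  0.2166, -0.2397]), np.float64(0.15026748563503067))
white [ 0.5263 -0.0131  0.136 ]
vial cap [0.5    0.1068 0.062 ]
bottle [0.5449 0.4721 0.13  ]
beaker [0.3762 0.4243 0.09  ]
bigpurple [0.3476 0.2582 0.15  ]
timer [0.6414 0.4162 0.02  ]
```

View pics/crop1.png

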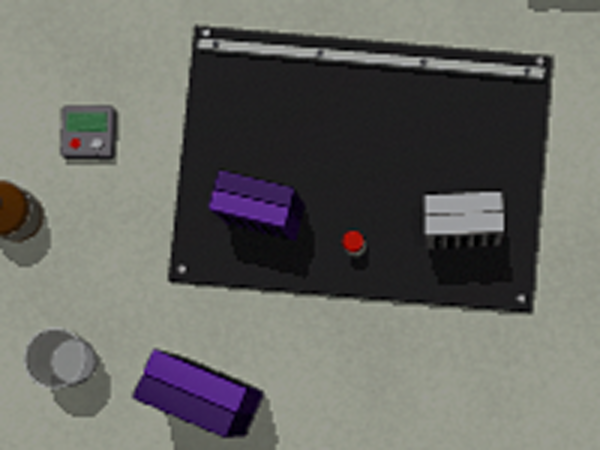

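{"method": "arm_command", "body": {"targets": [0.02,-0.02,-0.02,0,0,2.5,0.05,-0.055,-0.04,0,0,5,0.085,-0.095,-0.06,0,0,7.5,0.12,-0.134,-0.08,0,0,10,0.155,-0.173,-0.09,0,0,12.5,0.19,-0.212,-0.09,0,0,15,0.22,-0.245,-0.09,0,0,18,0.232,-0.259,-0.09,0,0,20], "claw": 0.3}}

```text
clock: 1.8
eef_pos: [0.313, -0.1619, 0.3217]
eef_rot: [[1.0, 0.023, 0.001], [0.023, -1.0, -0.0], [0.001, 0.0, -1.0]]
contact_force: [-1.0, -0.7, -0.9]
gripper_width: 0.0299
finger_force: 0.0
```

```bash
python3 -c "
from h import *
s=bot.sense();print(s['q'],s['eef_pos'],s['eef_rot'],s['gripper_width'],s['clock'])"
```

```text
[-2.73740666e+01 -1.03693226e+01 -7.89184776e+00  9.24219555e+01
  1.69164889e-02  1.51298903e+02] [ 0.3129676  -0.16194907  0.32166592] [[ 9.99731297e-01  2.31590226e-02  9.96246388e-04]
 [ 2.31592164e-02 -9.99731773e-01 -1.83354999e-04]
 [ 9.91732845e-04  2.06378016e-04 -9.99999487e-01]] 0.029855453890873396 1.8
```

{"method": "arm_command", "body": {"targets": [0.012,-0.03,0,0,0,-10,0.024,-0.06,0,0,0,-20,0.036,-0.09,0,0,0,-30,0.048,-0.12,0,0,0,-40,0.06,-0.15,0,0,0,-50,0.072,-0.18,0,0,0,-60,0.084,-0.21,0,0,0,-70,0.09,-0.235,0,0,0,-80]}}

```text
clock: 2.8
eef_pos: [0.3978, 0.0743, 0.3212]
eef_rot: [[0.146, 0.989, 0.0], [0.989, -0.146, 0.0], [0.0, 0.0, -1.0]]
contact_force: [0.4, -0.6, 0.2]
gripper_width: 0.03
finger_force: 0.0
```

{"method": "arm_command", "body": {"targets": [0.02,0.005,0,0,0,-10.6,0.04,0.01,0,0,0,-21.2,0.065,0.015,0,0,0,-31.8,0.09,0.021,0,0,0,-42.4,0.115,0.028,0,0,0,-53,0.14,0.034,0,0,0,-63.6,0.16,0.039,0,0,0,-74.2,0.168,0.041,0,0,0,-84.8]}}

```text
clock: 3.8
eef_pos: [0.4639, 0.2339, 0.3209]
eef_rot: [[-0.972, 0.234, -0.0], [0.234, 0.972, -0.0], [0.0, -0.0, -1.0]]
contact_force: [-0.0, -0.0, -0.2]
gripper_width: 0.03
finger_force: 0.0
```

Run:
```python
from h import *
s=bot.sense();print(s['q'],s['eef_pos'],s['eef_rot'])
w=snapshot("wrist");print(w["mount"])
a=snapshot("top")
im=np.hstack([w["pixels"][:, :],]);c=cv2.resize(a["pixels"][130:210,200:330],(640,394))
cv2.imwrite("pics/w1.png",cv2.resize(np.vstack([im,c]),(480,596)))
```

```text
[2.67541478e+01 7.70905698e+00 9.59148391e+00 9.19101400e+01
 6.01990126e-03 4.03043711e+01] [0.46391968 0.23391166 0.32088574] [[-9.72164807e-01  2.34297586e-01 -4.79201970e-04]
 [ 2.34297669e-01  9.72164897e-01 -1.23917791e-04]
 [ 4.36829695e-04 -2.32744419e-04 -9.99999878e-01]]
[[ 8.37891498e-05 -9.47825306e-01 -3.18790187e-01  8.29172750e-02]
 [ 9.99999889e-01  2.27107652e-04 -4.12400521e-04 -5.61417790e-04]
 [ 4.63283341e-04 -3.18790117e-01  9.47825219e-01 -1.42163160e-01]
 [ 0.00000000e+00  0.00000000e+00  0.00000000e+00  1.00000000e+00]]
```

View pics/w1.png

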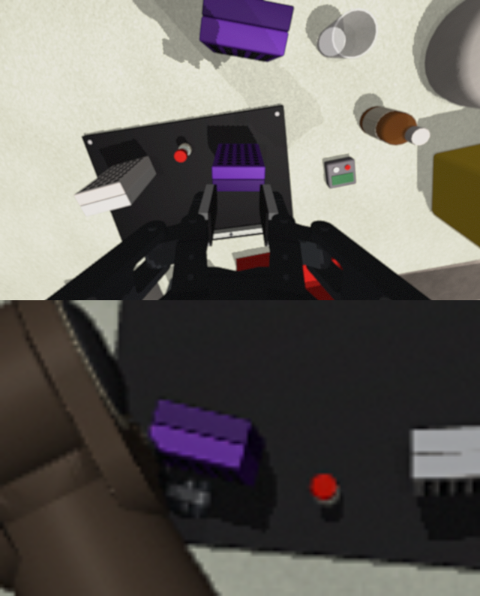

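{"method": "arm_command", "body": {"targets": [0,0,0.04,0,0,0,0,0,0.08,0,0,0,0,0,0.12,0,0,0,0,0,0.16,0,0,0,0,0,0.19,0,0,0,0,0,0.199,0,0,0,-0.015,0,0.199,0,0,0,-0.03,0,0.199,0,0,0]}}

```text
clock: 4.9
eef_pos: [0.4948, 0.2257, 0.124]
eef_rot: [[-0.97, 0.242, 0.003], [0.242, 0.97, 0.001], [-0.002, 0.002, -1.0]]
contact_force: [0.6, 0.3, -0.3]
gripper_width: 0.0298
finger_force: 0.0
```

{"method": "arm_command", "body": {"targets": [-0.01,0,0,0,0,0,-0.018,0,0,0,0,0,-0.024,0,0,0,0,0,-0.03,0,0,0,0,0,-0.036,0,0,0,0,0,-0.042,0,0,0,0,0,-0.046,0,0,0,0,0,-0.048,0,0,0,0,0]}}

```text
clock: 5.9
eef_pos: [0.5395, 0.214, 0.1222]
eef_rot: [[-0.97, 0.241, -0.0], [0.241, 0.97, -0.0], [0.0, -0.0, -1.0]]
contact_force: [0.2, -0.2, 0.4]
gripper_width: 0.0299
finger_force: 0.0
```

Run:
```python
from h import *
s=bot.sense();print(s['q'],s['eef_pos'])
w=snapshot("wrist");b=snapshot("scene")
cv2.imwrite("pics/w2.png",np.vstack([cv2.resize(w["pixels"],(480,300)),cv2.resize(b["pixels"][170:290,330:522],(480,300),interpolation=cv2.INTER_CUBIC)]))
```

```text
[ 2.16342165e+01  1.43328751e+01 -7.31476187e+00  6.83596435e+01
 -1.41309424e-03  3.55963983e+01] [0.53947943 0.21395994 0.12223047]
```

View pics/w2.png

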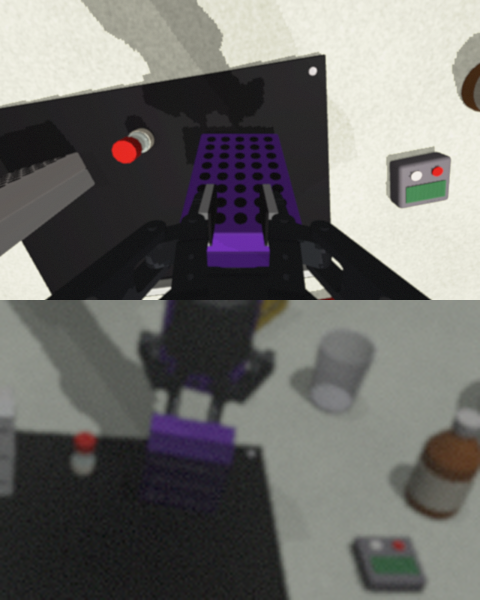

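Wrist view: the rack leans with its holes face visible (240,180), and both fingers press it evenly near the top. I'll push on past the tipping point.

{"method": "arm_command", "body": {"targets": [-0.005,0,0,0,0,0,-0.01,0,0,0,0,0,-0.015,0,0,0,0,0,-0.02,0,0,0,0,0,-0.025,0,0,0,0,0,-0.028,0,0,0,0,0,-0.028,0,0,0,0,0,-0.028,0,0,0,0,0]}}

```text
clock: 7.0
eef_pos: [0.5663, 0.2073, 0.1223]
eef_rot: [[-0.97, 0.241, -0.0], [0.241, 0.97, 0.0], [0.0, -0.0, -1.0]]
contact_force: [-0.6, 0.3, 0.2]
gripper_width: 0.03
finger_force: 0.0
```

Run:
```python
from h import *
s=bot.sense();print(s['eef_pos'])
w=snapshot("wrist");b=snapshot("scene")
cv2.imwrite("pics/w3.png",np.vstack([cv2.resize(w["pixels"],(480,300)),cv2.resize(b["pixels"][170:330,270:526],(480,300),interpolation=cv2.INTER_CUBIC)]))
```

```text
[0.56633829 0.20730291 0.12226926]
```

View pics/w3.png

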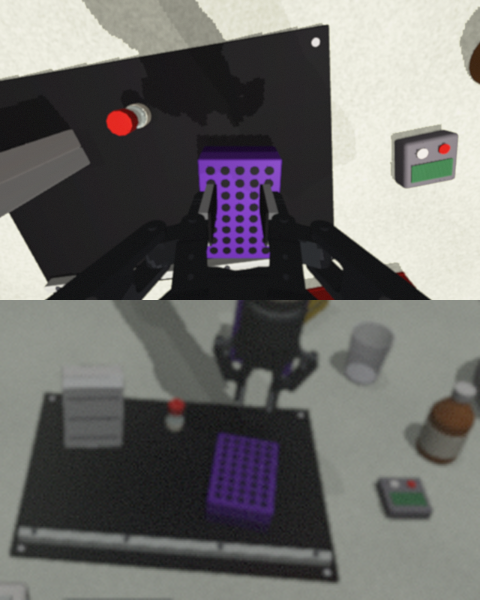

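It lies flat with holes up, short of the rail. I'll back off, square the fingers to the deck and measure.

{"method": "arm_command", "body": {"targets": [0.01,0,0,0,0,0,0.02,0,0,0,0,0,0.03,0,0,0,0,0,0.04,0,0,0,0,-2,0.05,0,0,0,0,-4,0.06,0,0,0,0,-6,0.065,0,0,0,0,-8.8,0.065,0,0,0,0,-8.8]}}

```text
clock: 8.1
eef_pos: [0.5029, 0.2231, 0.1224]
eef_rot: [[-0.996, 0.089, 0.0], [0.089, 0.996, 0.0], [-0.0, 0.0, -1.0]]
contact_force: [0.6, 0.1, -0.1]
gripper_width: 0.0299
finger_force: 0.0
```

```bash
cat > m.py <<'E'
from fit import *
np.set_printoptions(precision=4,suppress=True)
st=bot.sense();w=snapshot("wrist");b=snapshot("scene");a=snapshot("top")
T=np.eye(4);T[:3,:3]=st["eef_rot"];T[:3,3]=st["eef_pos"];C=np.linalg.inv(T@np.array(w["mount"]))
w["rvec"]=cv2.Rodrigues(C[:3,:3])[0];w["tvec"]=C[:3,3]
def rm(s,guess):
    P=proj(s,boxpts([*guess,.034],[.16,.12,.044],Rz(-.15)));lo=np.maximum(P.min(0),8);hi=np.minimum(P.max(0),[630,390])
    m=purple(s,[*lo,*(hi-lo)]);n,l,stt,_=cv2.connectedComponentsWithStats(m)
    return (l==1+stt[1:,4].argmax()).astype(np.uint8)
import sys
g=[float(v) for v in sys.argv[1:3]]
M={n:rm(s,g) for n,s in(("scene",b),("wrist",w),("top",a))}
for n,s in(("scene",b),("wrist",w),("top",a)): print(n,M[n].sum(),fit([s],[M[n]],g,[.124,.084,.044],.034))
# rail/deck: top cam bright rail line
D=np.array([.5954,.1034]);
for n,s in(("top",a),("scene",b),("wrist",w)):
    im=s["pixels"].copy()
    for yaw in(-.09,):
        R=Rz(yaw)
        for P in([[-.15,-.21,.012],[.15,-.21,.012],[.15,.21,.012],[-.15,.21,.012]],[[.12,-.2,.026],[.12,.2,.026]]):
            q=proj(s,np.array(P)@R.T+[*D,0]);cv2.polylines(im,[q.astype(np.int32)],True,(0,255,255),1)
    s["im"]=im
cv2.imwrite(sys.argv[3],np.vstack([np.hstack([cv2.resize(a["im"][100:215,215:365],(390,299)),cv2.resize(b["im"][200:330,270:460],(400,299))]),cv2.resize(w["im"],(480,300)) if 0 else np.hstack([cv2.resize(w["im"],(480,300)),np.zeros((300,310,3),np.uint8)])]))
print(st["eef_pos"],st["eef_rot"],st["clock"])
E
python3 m.py .62 .19 pics/m1.png
```

```text
scene 1786 (array([ 0.6211,  0.1941, -0.2026]), np.float64(0.0668778721626514))
wrist 5891 (array([ 0.6287,  0.2125, -0.2845]), np.float64(0.5566493645963845))
top 907 (array([ 0.6286,  0.1943, -0.2335]), np.float64(0.10322820496932894))
[0.5029 0.2231 0.1224] [[-0.996   0.0891  0.0001]
 [ 0.0891  0.996   0.    ]
 [-0.0001  0.0001 -1.    ]] 8.1
```

View pics/m1.png

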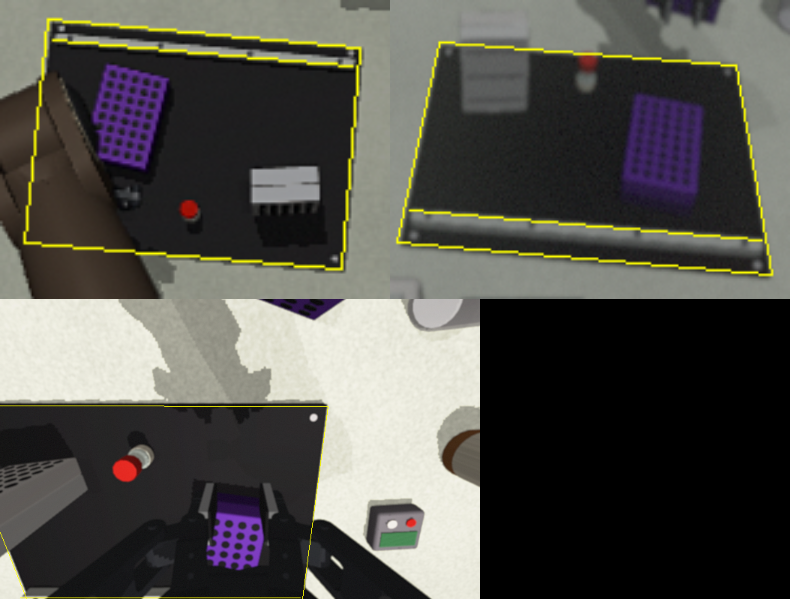

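{"method": "arm_command", "body": {"targets": [0,-0.005,0.015,0,0,0,0,-0.01,0.03,0,0,0,0,-0.014,0.05,0,0,0,0,-0.014,0.07,0,0,0,0,-0.014,0.085,0,0,0,0,-0.014,0.094,0,0,0,-0.01,-0.014,0.094,0,0,0,-0.022,-0.014,0.094,0,0,0]}}

```text
clock: 9.25
eef_pos: [0.5253, 0.2073, 0.029]
eef_rot: [[-0.996, 0.09, 0.001], [0.09, 0.996, 0.0], [-0.001, 0.001, -1.0]]
contact_force: [-0.1, 0.3, -0.1]
gripper_width: 0.0301
finger_force: 0.0
```

{"method": "arm_command", "body": {"targets": [-0.006,0,0,0,0,0,-0.012,0,0,0,0,0,-0.018,0,0,0,0,0,-0.024,0,0,0,0,0,-0.03,0,0,0,0,0,-0.035,0,0,0,0,0,-0.04,0,0,0,0,0,-0.04,0,0,0,0,0]}}

```text
clock: 10.25
eef_pos: [0.5645, 0.2035, 0.0282]
eef_rot: [[-0.996, 0.09, 0.001], [0.09, 0.996, 0.0], [-0.001, 0.0, -1.0]]
contact_force: [0.2, -0.3, 0.3]
gripper_width: 0.0301
finger_force: 0.0
```

```bash
python3 m.py .64 .20 pics/m2.png
```

```text
scene 1837 (array([ 0.6374,  0.196 , -0.1612]), np.float64(0.0543951408807154))
wrist 5932 (array([ 0.6447,  0.2051, -0.3359]), np.float64(0.7179694671240157))
top 397 (array([0.6538, 0.1648, 0.3521]), np.float64(0.5893030794165316))
[0.5645 0.2035 0.0282] [[-0.9959  0.09    0.0007]
 [ 0.09    0.9959  0.0001]
 [-0.0007  0.0002 -1.    ]] 10.25
```

View pics/m2.png

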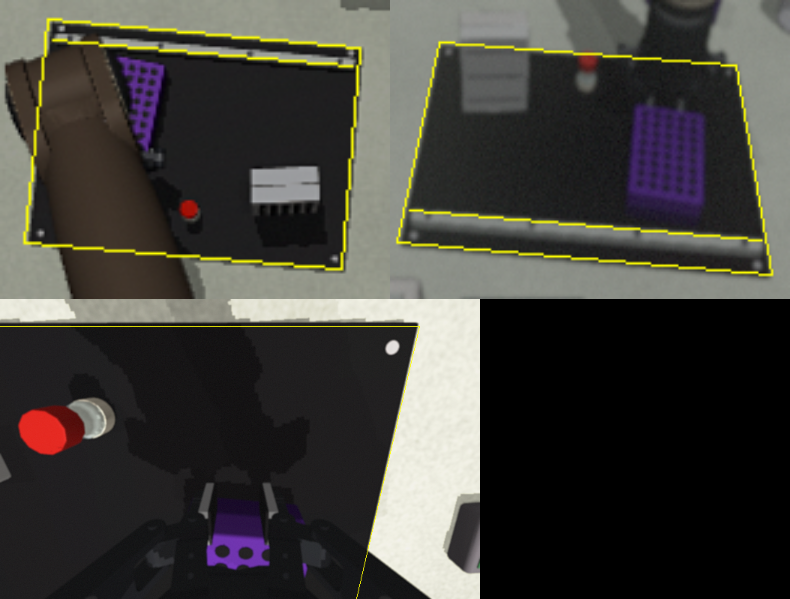

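Square-up is working: rack yaw is -0.16 against the deck's -0.09, with about 22 mm to go. I'll continue, then watch the force for rail contact.

{"method": "arm_command", "body": {"targets": [-0.004,0,0,0,0,0,-0.008,0,0,0,0,0,-0.012,0,0,0,0,0,-0.015,0,0,0,0,0,-0.017,0,0,0,0,0,-0.019,0,0,0,0,0,-0.02,0,0,0,0,0,-0.02,0,0,0,0,0]}}

```text
clock: 11.4
eef_pos: [0.584, 0.2016, 0.0283]
eef_rot: [[-0.996, 0.09, 0.0], [0.09, 0.996, -0.0], [-0.0, -0.0, -1.0]]
contact_force: [-1.1, -0.3, 0.1]
gripper_width: 0.0299
finger_force: 0.4
```

{"method": "arm_command", "body": {"targets": [-0.0005,0,0,0,0,0,-0.001,0,0,0,0,0,-0.0015,0,0,0,0,0,-0.002,0,0,0,0,0,-0.0025,0,0,0,0,0,-0.003,0,0,0,0,0,-0.003,0,0,0,0,0,-0.003,0,0,0,0,0]}}

```text
clock: 12.4
eef_pos: [0.5862, 0.2014, 0.0283]
eef_rot: [[-0.996, 0.09, -0.001], [0.09, 0.996, 0.0], [0.001, -0.0, -1.0]]
contact_force: [-5.6, 0.1, 3.2]
gripper_width: 0.0299
finger_force: 2.5
```

{"method": "arm_command", "body": {"targets": [-0.0005,0,0,0,0,0,-0.001,0,0,0,0,0,-0.0015,0,0,0,0,0,-0.002,0,0,0,0,0,-0.002,0,0,0,0,0,-0.002,0,0,0,0,0,-0.002,0,0,0,0,0,-0.002,0,0,0,0,0]}}

```text
clock: 13.4
eef_pos: [0.5863, 0.2012, 0.0283]
eef_rot: [[-0.996, 0.09, -0.004], [0.09, 0.996, 0.0], [0.004, -0.0, -1.0]]
contact_force: [-10.8, 0.7, 7.4]
gripper_width: 0.0299
finger_force: 5.8
```

```bash
python3 m.py .657 .194 pics/m3.png|head -1
```

```text
scene 1774 (array([ 0.6492,  0.2018, -0.0844]), np.float64(0.07863565479942936))
```

The rack is stopped hard at the rail and square. I'll retreat and check.

{"method": "arm_command", "body": {"targets": [0.003,0,0,0,0,0,0.007,0,0,0,0,0,0.015,0,0,0,0,0,0.025,0,0,0,0,0,0.035,0,0,0,0,0,0.045,0,-0.01,0,0,0,0.055,0,-0.04,0,0,0,0.055,0,-0.08,0,0,0]}}

```text
clock: 14.55
eef_pos: [0.5323, 0.206, 0.1091]
eef_rot: [[-0.996, 0.089, -0.002], [0.089, 0.996, -0.001], [0.002, -0.001, -1.0]]
contact_force: [0.3, 0.2, 0.1]
gripper_width: 0.0297
finger_force: 0.0
```

{"method": "arm_command", "body": {"targets": [0,0,-0.03,0,0,0,0,0,-0.07,0,0,0,0,0,-0.11,0,0,0,0.04,0,-0.15,0,0,0,0.08,0,-0.17,0,0,0,0.12,0,-0.18,0,0,0,0.13,0,-0.18,0,0,0,0.13,0,-0.18,0,0,0]}}

```text
clock: 15.55
eef_pos: [0.4042, 0.2179, 0.2888]
eef_rot: [[-0.996, 0.089, 0.001], [0.089, 0.996, 0.001], [-0.001, 0.001, -1.0]]
contact_force: [0.3, 1.0, -0.5]
gripper_width: 0.0301
finger_force: 0.0
```

```bash
python3 m.py .657 .196 pics/m4.png
```

```text
scene 1776 (array([ 0.6468,  0.202 , -0.0732]), np.float64(0.07088320608141896))
wrist 4525 (array([ 0.6583,  0.199 , -0.0916]), np.float64(0.051121977359501636))
top 950 (array([ 0.6644,  0.2001, -0.0997]), np.float64(0.05844317333996518))
[0.4042 0.2179 0.2888] [[-0.996   0.089   0.0013]
 [ 0.089   0.996   0.0005]
 [-0.0013  0.0006 -1.    ]] 15.55
```

View pics/m4.png

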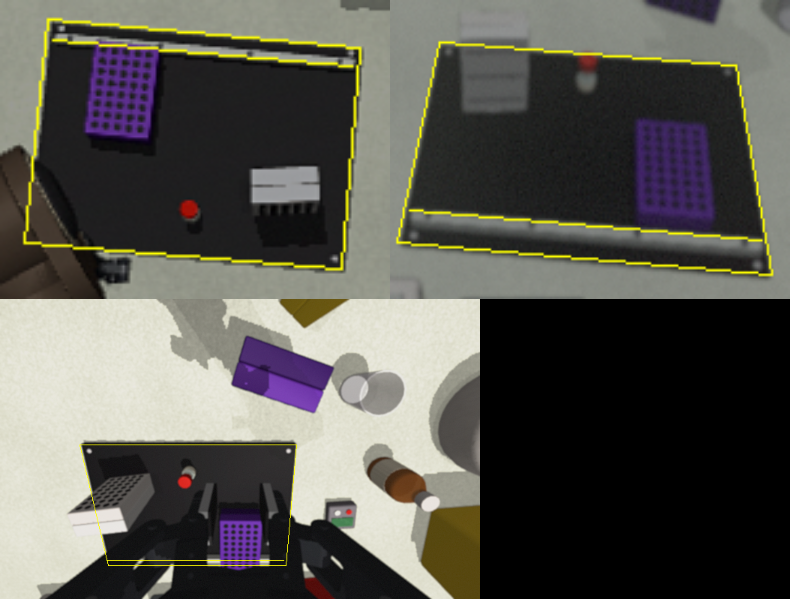

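The rack is flat and square (deck yaw -0.09, rack about -0.09), and it covers the rail's edge in the top view. The hard stop confirms contact, and the white rack and vial haven't moved.

```bash
python3 -c "
from h import *
print(bot.close_job())"
```

```text
the job is handed in; nothing more can be done
None
```

I tipped the small purple rack flat with its holes up, pushed it square against the stop rail using the fingers only, and handed the job in at about 16 s. The push met a hard stop at the rail, and in the last pictures the white rack and vial stand where they were; the hand-in gave no verdict.

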